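Hang two fruit carriers on the balance rack so that its bar stays level

ROBOT

A 7-joint arm with a two-finger parallel gripper is mounted at the origin on a cart in front of the work surface, level with it; the furniture and walls round the work are solid. World frame = base frame: x ahead of the robot, y to its left, z up, the work surface at z = 0. Lengths are in m, angles in rad, forces in N, time in s.
With the tool pointing down it reaches from about 0.4 to 0.85 m from the base axis. Payload 10.4 kg.
Tool frame: the origin (TCP) lies midway between the tips of the shut fingers; the grasp point (between the pads) lies 19 mm behind it; z points along the fingers, y is the line along which they close (so a half turn about z gives the same grasp; the last joint's range is limited). The gripper opens to 87 mm and grips with 3 to 60 N. Pads are 19 mm wide; open, the fingers measure 117 mm over their backs; the gripper's body (75 mm by 190 mm) begins 51 mm behind the grasp point.
Start: joints at [1.249, 0.332, -0.065, 1.46, 0.022, 1.35, -0.088], TCP at [0.184, -0.597, 0.223] pointing down, gripper open.
Joint ranges: [-2.6, 2.6], [-0.5, 2.12], [-1.47, 1.34], [0.16, 2.42], [-1.27, 4.41], [0.06, 2.06], [-2.6, 2.6]. Speed limits (rad/s): [2.22, 2.22, 2.79, 2.79, 3.14, 3.14, 3.14].

INTERFACE

Orientations are given as a unit quaternion [x, y, z, w].
In Python, from bench import sensors, eyes, order gives the robot as it stands.
- The arm moves only by the tool arm_command, never from a script. Its argument "steps" is a list of rows, each an object with "rot": the turn, a rotation vector about the world's x, y, z in degrees, a list of three; "slide": the shift along the world's x, y, z in m, a list of three; "grip": the opening, from 0 (shut) to 1 (fully open). A call has exactly 8 rows; each row shifts and turns the commanded pose from where the row before left it; what a row does not reach is not made up. A row lasts 1/8 s, in which the tool goes at most 62.5 mm and 10.7 degrees, less where a joint would pass 70% of its speed; a pose out of reach is approached as far as the arm can. A call with a gripper value outside its range is refused whole. The fingers move at their own pace and stop on an object; "newtons" is the grip in N (left out, the last holds). Time passes only in rows, so rows that do not move let the fingers close, or fill a call up. It gives the time, the measured TCP pose, the force, the opening and the grip force at its end, in the units of the state.
- sensors.read_state(): the state, without advancing time (a new reading comes with each control period).
- eyes.camera(name): name is "scene" or "top" or "wrist"; returns a dict with "pixels" (420x560x3 uint8, red, green, blue), "intrinsics" (3x3 intrinsics, pixels), "pose" (4x4, takes a point from camera to world coordinates). Camera axes: x right, y down, z forward; pixel columns grow to the right and rows downward; lengths in m; the calibration is good to about 2 mm. A picture is of the moment at which its call begins. There is no depth.
- order.close_job(): hands the job in; it is judged then, once.
Trained networks look in a picture, given as the dict that the camera call returned (one of the last four; its "shot" number tells which), for a name from the list of things; names that differ only in an ending like _2 or _b are one class to them, and where a whole thing is asked for, a point or a joint stands for the part that bears it (a point fixed in the world has none). Each returns a list of dicts, best first, with "conf" (0 to 1); they miss things now and then, are a little off and sometimes report something else, mostly with a low value. They report only what shows in the picture. A call takes as long as a camera call.
- eyes.look_for(name, picture): "bbox" ([left, top, right, bottom] in pixels, round what is visible of it).
The state is a dict: "time": time; "joint_positions": joint angles; "joint_vel": joint speeds; "joint_torque": joint torques, N m; "ee_pos": TCP position; "eef_rot": TCP orientation; "ft_force": force on the tool from outside, world axes, zero at the start; "torque": the same for the moment, N m; "width": finger opening in m; "grip_force": force on a finger pad.
Only numpy, scipy, OpenCV 4.12 (cv2) and the standard library are available. Lean on these libraries where they do the work, as an engineer would, in place of code of your own. Each camera call takes 0.05 s, during which the arm holds its last target. There are 200 camera calls.

TASK

Hang the two carriers with mandarins on the pivoting wooden bar of the balance rack that stands on the switched-off hob, one over the red band on the left and one over the red band on the right, so that the bar comes to rest level with both carriers hanging upright and let go. Leave the carrier with the garlic bulbs standing where it is.

Things in the scene. Friction and masses are not known exactly. Their poses are not given: they have to be found in the camera images.
- mandarin_1_grip (a point): Centre of the dark wooden grip (18x18x46 mm, upright) of a mandarin carrier: two steel dishes 56 mm wide, each with a fixed orange mandarin (top at 53 mm), 47 mm either side of its middle along x; 150 long, 0.26 kg. Point is 115 mm above its underside. Between the dishes a steel arch, open below and along y, narrows from 35 mm to 20 mm; it hangs by the arch's roof, 41 mm below this point.
- mandarin_2_grip (a point): Centre of the wooden grip of the second mandarin carrier, same shape, size and weight as the first. Carriers go on from above, astride the bar: x axis across the bar (either way round), one dish on each side of it, the arch's roof on the bar's top.
- garlic_pair_grip (a point): Centre of the wooden grip of a carrier of the same shape with two whitish garlic bulbs, lighter (about 0.2 kg): not to be used, it stays where it stands.
- bar_mid (a point): Middle of the wooden bar's top, 125 mm above the worktop (stand is on the 5 mm high hob). Bar: 12 mm wide (x), 290 long (y, brass balls at ends), 16 thick, pivots at its middle on a fixed stand. Red bands, 40 long, centred 100 mm from here along +y (left) and -y (right). Empty it rests level (weak spring); one carrier tips it 0.12 rad (its band sinks, the other rises 12 mm); two level it.

How it is judged:
At the end, for the whole second after the job is handed in: A mandarin carrier hangs over each red band: grip within 20 mm of the band's centre along the bar and 25 mm across, 31 to 51 mm above its top; carrier upright within 10 degrees; bar level within 3.5 degrees; all at rest; garlic carrier moved less than 20 mm (x of mandarin_1_grip in the frame of bar_mid between -0.025 and 0.025 m and z of mandarin_1_grip in the frame of bar_mid between 0.031 and 0.051 m and angle between each of mandarin_1_grip, mandarin_2_grip's own z axis and vertical below 0.175 rad and x of mandarin_2_grip in the frame of bar_mid between -0.025 and 0.025 m and z of mandarin_2_grip in the frame of bar_mid between 0.031 and 0.051 m and ((y of mandarin_1_grip in the frame of bar_mid between 0.08 and 0.12 m and y of mandarin_2_grip in the frame of bar_mid between -0.12 and -0.08 m) or (y of mandarin_1_grip in the frame of bar_mid between -0.12 and -0.08 m and y of mandarin_2_grip in the frame of bar_mid between 0.08 and 0.12 m)) and angle between bar_mid's own z axis and vertical below 0.061 rad and linear speed of each of mandarin_1, mandarin_2 below 0.02 m/s and distance of garlic_pair_grip from where it was at the start of the episode below 0.02 m); the robot touches nothing.
It fails at once if the garlic carrier is moved by more than 20 mm (distance of garlic_pair_grip from where it was at the start of the episode above 0.02 m).
It fails at once if a mandarin carrier is tipped over (more than 45 degrees) (angle between any of mandarin_1_grip, mandarin_2_grip's own z axis and vertical above 0.79 rad).
It also fails if it takes over 64 s, if anything falls off the work surface, if the arm or the gripper's body presses on something with over 40 N, if the wrist force passes 120 N, or if a joint passes its speed limit or range.

## Working session

There is one attempt and no reset: what is moved stays moved. The work goes in short steps, Python scripts to look and compute and a tool call to move; the robot and the scene stay as the last step left them, time stands still between calls to the robot, and variables do not carry over. Pictures are saved under pics/ and viewed, at most 10 in all, crops included, and the job is handed in when it is done.

Besides the shell and the picture viewer there is one more tool, called after "Request:" as name([rows], argument=value, ...), one row to a line, values as JSON. arm_command: Moves the arm, as the interface text tells. Its arguments: {"type":"object","properties":{"steps":{"type":"array","items":{"type":"object","properties":{"rot":{"type":"array","items":{"type":"number"}},"slide":{"type":"array","items":{"type":"number"}},"grip":{"type":"number"}}}},"newtons":{"type":"number"}},"required":["steps"]}

```bash
mkdir -p pics; cat > h.py <<'E'
import numpy as np, cv2
from bench import sensors, eyes, order
def save(p,n): cv2.imwrite(f'pics/{n}.png',cv2.cvtColor(p['pixels'],cv2.COLOR_RGB2BGR))
def at_z(p,u,v,z):
    T=np.array(p['pose']);d=T[:3,:3]@np.linalg.inv(p['intrinsics'])@[u,v,1];o=T[:3,3]
    return o+d*(z-o[2])/d[2]
def proj(p,X):
    T=np.array(p['pose']);c=T[:3,:3].T@(np.array(X)-T[:3,3]);q=np.array(p['intrinsics'])@c;return q[:2]/q[2]
E
python3 - <<'E'
from h import *
s=sensors.read_state();print(s['time'],s['ee_pos'],s['eef_rot'],s['width'])
for c in['top','scene']:
    p=eyes.camera(c);save(p,c+'0')
    print(c,np.round(p['pose'],3).tolist())
    for n,z in[('mandarin_1_grip',.13),('garlic_pair_grip',.13),('bar_mid',.125)]:
        for d in eyes.look_for(n,p):
            b=d['bbox'];print(n,round(d['conf'],2),np.round(b),at_z(p,(b[0]+b[2])/2,(b[1]+b[3])/2,z).round(3))
E
```

```text
0.0 [ 0.18385102 -0.59692235  0.22174645] [ 9.88858277e-01  1.48858254e-01 -1.52713415e-04 -7.10059007e-04] 0.08664408337762255
top [[0.014, -0.985, 0.173, 0.329], [-1.0, -0.014, -0.001, -0.058], [0.003, -0.173, -0.985, 1.195], [0.0, 0.0, 0.0, 1.0]]
mandarin_1_grip 0.95 [270. 197. 294. 259.] [ 0.473 -0.073  0.13 ]
garlic_pair_grip 0.69 [163. 204. 191. 260.] [0.461 0.17  0.13 ]
bar_mid 0.89 [316. 202. 450. 211.] [ 0.529 -0.31   0.125]
scene [[-0.668, -0.288, 0.686, -0.395], [-0.744, 0.286, -0.604, 0.72], [-0.022, -0.914, -0.405, 0.665], [0.0, 0.0, 0.0, 1.0]]
mandarin_1_grip 0.87 [267. 205. 310. 261.] [0.383 0.016 0.13 ]
bar_mid 0.55 [300. 171. 370. 204.] [ 0.511 -0.282  0.125]
```

View pics/top0.png

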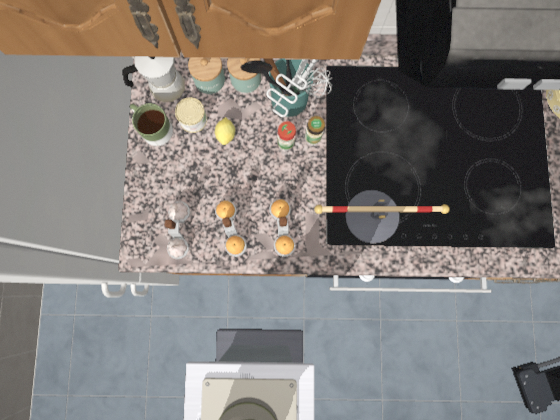

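View pics/scene0.png

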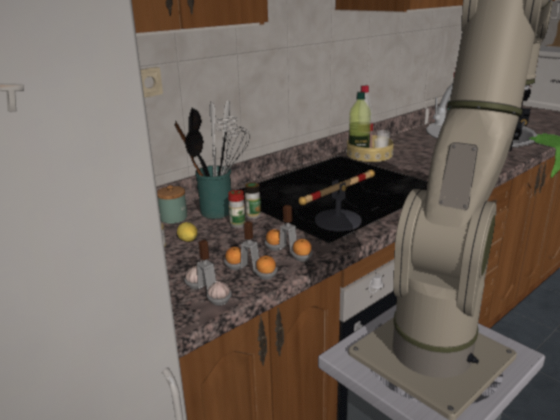

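The pictures show three carriers: garlic at u≈175, and mandarins at u≈230 and u≈282 in the top view. The bar lies along y at v≈209, with its red bands near u≈340 and u≈424.

```bash
python3 - <<'E'
from h import *
def blobs(m,a=12):
    n,_,st,c=cv2.connectedComponentsWithStats(m.astype(np.uint8));return [(c[i],st[i]) for i in range(1,n) if st[i][4]>=a]
for cam in['top','scene']:
    p=eyes.camera(cam);h=cv2.cvtColor(p['pixels'],cv2.COLOR_RGB2HSV).astype(int);H,S,V=h[...,0],h[...,1],h[...,2]
    print(cam,np.round(p['intrinsics'],1).tolist())
    for c,s in blobs((H>7)&(H<20)&(S>170)&(V>150)): 
        if s[4]<500: print('orange',c.round(1),s,at_z(p,*c,.033).round(4))
    for c,s in blobs(((H<5)|(H>174))&(S>150)&(V>110)):print('red',c.round(1),s,at_z(p,*c,.124).round(4))
    if cam=='top':
        im=cv2.cvtColor(p['pixels'],cv2.COLOR_RGB2BGR)
        cv2.imwrite('pics/crop.png',cv2.resize(im[185:265,155:295],None,fx=5.6,fy=5.6,interpolation=cv2.INTER_CUBIC))
E
```

```text
top [[462.0, 0.0, 275.7], [0.0, 462.0, 210.0], [0.0, 0.0, 1.0]]
red [286.7 136.5] [279 132  16   8  44] [ 0.6977 -0.0825  0.124 ]
red [339.4 208.7] [333 206  14   7  87] [ 0.5221 -0.2084  0.124 ]
red [424.4 208.6] [417 206  15   7  86] [ 0.5252 -0.4088  0.124 ]
scene [[504.4, 0.0, 281.7], [0.0, 504.4, 205.9], [0.0, 0.0, 1.0]]
orange [273.5 237.2] [269 232  10  12  98] [ 0.5355 -0.0667  0.033 ]
orange [302.5 247. ] [296 241  14  13 146] [ 0.4406 -0.0842  0.033 ]
orange [233.8 255.7] [228 250  12  13 134] [0.5291 0.0726 0.033 ]
orange [266.2 264.5] [259 258  15  14 170] [0.4386 0.0417 0.033 ]
red [364.8  88.3] [362  86   6   6  29] [ 1.3842 -1.4741  0.124 ]
red [361.3 176.5] [359 175   6   5  15] [ 0.515  -0.4038  0.124 ]
red [315.2 195.1] [313 193   6   5  15] [ 0.5113 -0.2024  0.124 ]
red [236.2 197.4] [231 194  12   7  67] [ 0.6538 -0.0363  0.124 ]
```

View pics/crop.png

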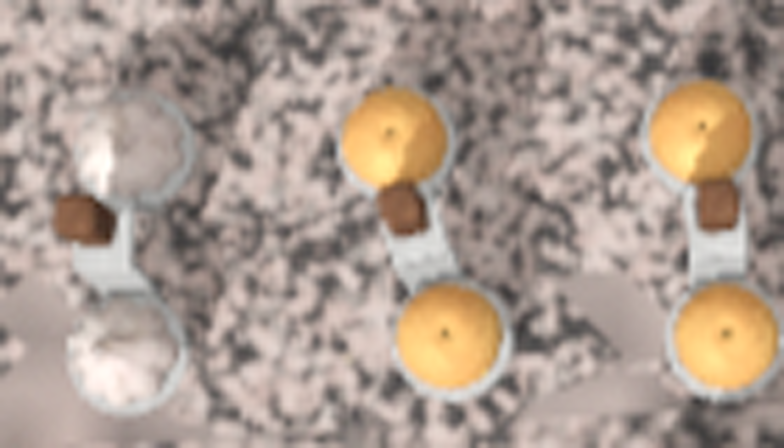

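Crop at 5.6x: the right carrier's mandarin stems are at (702,125) and (725,333). The middle carrier's are at (390,132) and (445,333). I'll use the stem midpoints for position and the stem line for yaw.

```bash
python3 - <<'E'
from h import *
p=eyes.camera('top');q=eyes.camera('scene')
for n,a,b in[('A',(702,125),(725,333)),('B',(390,132),(445,333))]:
    P=[at_z(p,u/5.6+155-.4,v/5.6+185-.4,.053) for u,v in(a,b)]
    m=(P[0]+P[1])/2;d=P[0]-P[1];g=np.r_[m[:2],.115]
    print(n,m.round(4),'len',np.linalg.norm(d).round(4),'yaw',np.degrees(np.arctan2(d[1],d[0])).round(1),'gripproj top',(proj(p,g+[0,0,.023])-[155,185])*5.6,'scene',proj(q,g))
P=[at_z(q,*u,.03) for u in[(273.5,237.2),(302.5,247),(233.8,255.7),(266.2,264.5)]];print((P[0]+P[1])/2,(P[2]+P[3])/2)
for d in eyes.look_for('mandarin_1_grip',q):print(d)
E
```

```text
A [ 0.4904 -0.0746  0.053 ] len 0.0941 yaw 6.9 gripproj top [714.59350355 197.29406722] scene [286.31472168 213.86754747]
B [0.4869 0.0572 0.053 ] len 0.094 yaw 16.9 gripproj top [395.29534228 201.10402147] scene [247.31392216 230.28736689]
[ 0.49225097 -0.07924602  0.03      ] [0.48810341 0.053961   0.03      ]
{'bbox': [266.3, 207.0, 309.1, 262.2], 'conf': 0.74}
```

Request:
arm_command([
  {"slide":[0.0255,0.0435,0],"rot":[0,0,6.65],"grip":1},
  {"slide":[0.0255,0.0435,0],"rot":[0,0,6.65],"grip":1},
  {"slide":[0.0255,0.0435,0],"rot":[0,0,6.65],"grip":1},
  {"slide":[0.0255,0.0435,0],"rot":[0,0,6.65],"grip":1},
  {"slide":[0.0255,0.0435,0],"rot":[0,0,6.65],"grip":1},
  {"slide":[0.0255,0.0435,0],"rot":[0,0,6.65],"grip":1},
  {"slide":[0.0255,0.0435,0],"rot":[0,0,6.65],"grip":1},
  {"slide":[0.0255,0.0435,0],"rot":[0,0,6.65],"grip":1},
])

```text
time: 1.65
ee_pos: [0.3887, -0.2479, 0.2229]
eef_rot: [0.816, 0.577, 0.0, 0.0]
ft_force: [0.7, -0.8, -0.5]
width: 0.087
grip_force: 0.0
```

Request:
arm_command([
  {"slide":[0.0255,0.0435,0],"rot":[0,0,6.65],"grip":1},
  {"slide":[0.0255,0.0435,0],"rot":[0,0,6.65],"grip":1},
  {"slide":[0.0255,0.0435,0],"rot":[0,0,6.65],"grip":1},
  {"slide":[0.0255,0.0435,0],"rot":[0,0,6.65],"grip":1},
  {"grip":1},
  {"grip":1},
  {"grip":1},
  {"grip":1},
])

```text
schema error: expected keys rot, slide, grip
```

```bash
cat >> h.py <<'E'
def st():
    from scipy.spatial.transform import Rotation as R
    s=sensors.read_state();M=R.from_quat(s['eef_rot']).as_matrix()
    print('t',round(s['time'],2),'pos',np.round(s['ee_pos'],4),'yaw(y)',np.degrees(np.arctan2(M[1,1],M[0,1])).round(2),'z',M[:,2].round(4),'F',np.round(s['ft_force'],1),'w',round(s['width'],4),'gf',np.round(s['grip_force'],1));return s,M
E
python3 - <<'E'
from h import *
st()
p=eyes.camera('wrist');save(p,'w1')
for c in ['wrist','top']:
    p=eyes.camera(c)
    print(c,proj(p,[.4904,-.0746,.138]),[(np.round(d['bbox']),round(d['conf'],2)) for d in eyes.look_for('mandarin_1_grip',p)])
E
```

```text
t 1.65 pos [ 0.3887 -0.2479  0.2229] yaw(y) -19.46 z [ 6.e-04 -7.e-04 -1.e+00] F [ 0.7 -0.8 -0.5] w 0.087 gf 0.0
wrist [335.87686649 -42.87520459] [(array([254.,   0., 378.,  67.]), 0.82)]
top [282.59116911 220.24536394] [(array([270., 196., 296., 258.]), 0.81)]
```

View pics/w1.png

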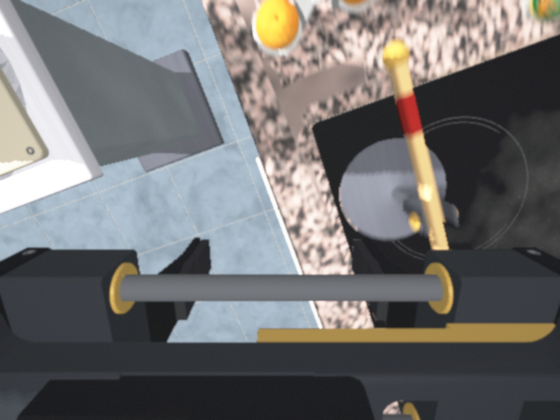

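The wrist view shows the bar with its red left band at about (408,115). The second call was refused because every row needs all three keys.

Request:
arm_command([
  {"slide":[0.0253,0.0432,0],"rot":[0,0,6.6],"grip":1},
  {"slide":[0.0253,0.0432,0],"rot":[0,0,6.6],"grip":1},
  {"slide":[0.0253,0.0432,0],"rot":[0,0,6.6],"grip":1},
  {"slide":[0.0253,0.0432,0],"rot":[0,0,6.6],"grip":1},
  {"slide":[0,0,-0.02],"rot":[0,0,0],"grip":1},
  {"slide":[0,0,-0.02],"rot":[0,0,0],"grip":1},
  {"slide":[0,0,0],"rot":[0,0,0],"grip":1},
  {"slide":[0,0,0],"rot":[0,0,0],"grip":1},
])

```text
time: 2.9
ee_pos: [0.4894, -0.0775, 0.1833]
eef_rot: [0.665, 0.747, 0.0, 0.0]
ft_force: [-0.3, 0.1, -0.3]
width: 0.0871
grip_force: 0.0
```

```bash
python3 - <<'E'
from h import *
st()
p=eyes.camera('wrist');save(p,'w2')
print(proj(p,[.4904,-.0746,.138]))
E
```

```text
t 2.9 pos [ 0.4894 -0.0775  0.1833] yaw(y) 6.61 z [ 7.e-04 -1.e-04 -1.e+00] F [-0.3  0.1 -0.3] w 0.0871 gf 0.0
[282.16298861 223.51738584]
```

View pics/w2.png

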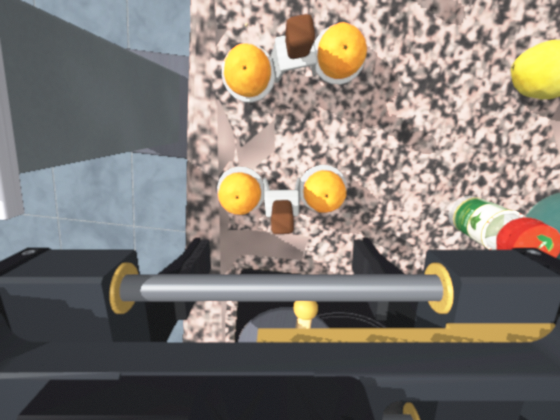

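The wrist view puts the grip top at about (283,224). The estimate predicted (282,223), so the position holds and I can descend and grip.

Request:
arm_command([
  {"slide":[0.001,0.003,-0.03],"rot":[0,0,0],"grip":1},
  {"slide":[0,0,-0.03],"rot":[0,0,0],"grip":1},
  {"slide":[0,0,-0.026],"rot":[0,0,0],"grip":1},
  {"slide":[0,0,0],"rot":[0,0,0],"grip":1},
  {"slide":[0,0,0],"rot":[0,0,0],"grip":0},
  {"slide":[0,0,0],"rot":[0,0,0],"grip":0},
  {"slide":[0,0,0],"rot":[0,0,0],"grip":0},
  {"slide":[0,0,0],"rot":[0,0,0],"grip":0},
], newtons=40)

```text
time: 3.95
ee_pos: [0.4904, -0.0736, 0.0969]
eef_rot: [0.664, 0.747, 0.0, 0.0]
ft_force: [0.4, -0.2, 0.5]
width: 0.0549
grip_force: 0.0
```

Request:
arm_command([
  {"slide":[0,0,0],"rot":[0,0,0],"grip":0},
  {"slide":[0,0,0],"rot":[0,0,0],"grip":0},
  {"slide":[0,0,0.02],"rot":[0,0,0],"grip":0},
  {"slide":[0,0,0.03],"rot":[0,0,0],"grip":0},
  {"slide":[0,0,0.04],"rot":[0,0,0],"grip":0},
  {"slide":[0,0,0.04],"rot":[0,0,0],"grip":0},
  {"slide":[0,0,0.04],"rot":[0,0,0],"grip":0},
  {"slide":[0,0,0],"rot":[0,0,0],"grip":0},
])

```text
time: 4.95
ee_pos: [0.4916, -0.0735, 0.2695]
eef_rot: [0.664, 0.747, 0.001, 0.002]
ft_force: [0.7, 0.7, -0.1]
width: -0.0
grip_force: 0.0
```

```bash
python3 - <<'E'
from h import *
st()
p=eyes.camera('top');save(p,'t3')
for z in (.125,):
  h=cv2.cvtColor(p['pixels'],cv2.COLOR_RGB2HSV).astype(int);H,S,V=h[...,0],h[...,1],h[...,2]
  m=((H<5)|(H>174))&(S>150)&(V>110)
  n,_,s,c=cv2.connectedComponentsWithStats(m.astype(np.uint8))
  for i in range(1,n):
    if s[i][4]>20:
      print(s[i],at_z(p,*c[i],z).round(4))
E
```

```text
t 4.95 pos [ 0.4916 -0.0735  0.2695] yaw(y) 6.72 z [ 0.005  -0.0013 -1.    ] F [ 0.7  0.7 -0.1] w -0.0 gf 0.0
[333 206  14   6  76] [ 0.5218 -0.2082  0.125 ]
[418 206  14   6  84] [ 0.5252 -0.4088  0.125 ]
```

The gripper closed too slowly and I lifted too early: the fingers shut empty. I'll check that the carrier is undisturbed.

Request:
arm_command([
  {"slide":[0,0,-0.03],"rot":[0,0,0],"grip":1},
  {"slide":[0,0,-0.03],"rot":[0,0,0],"grip":1},
  {"slide":[0,0,-0.026],"rot":[0,0,0],"grip":1},
  {"slide":[0,0,0],"rot":[0,0,0],"grip":1},
  {"slide":[0,0,0],"rot":[0,0,0],"grip":1},
  {"slide":[0,0,0],"rot":[0,0,0],"grip":1},
  {"slide":[0,0,0],"rot":[0,0,0],"grip":1},
  {"slide":[0,0,0],"rot":[0,0,0],"grip":1},
])

```text
time: 6.0
ee_pos: [0.4904, -0.0735, 0.1809]
eef_rot: [0.664, 0.747, 0.0, 0.0]
ft_force: [0.6, 0.2, 0.2]
width: 0.0727
grip_force: 0.0
```

```bash
python3 - <<'E'
from h import *
st()
p=eyes.camera('wrist');save(p,'w4')
print(proj(p,[.4904,-.0746,.138]))
E
```

```text
t 6.0 pos [ 0.4904 -0.0735  0.1809] yaw(y) 6.72 z [ 7.e-04 -2.e-04 -1.e+00] F [0.6 0.2 0.2] w 0.0727 gf 0.0
[280.3533636  229.25828207]
```

View pics/w4.png

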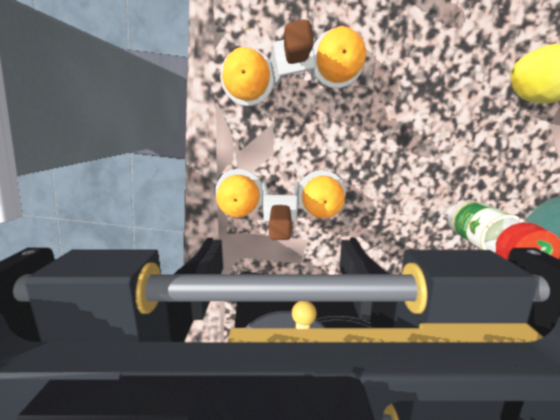

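The carrier hasn't moved, with its grip top at about (281,229). I'll go down again and close for longer.

Request:
arm_command([
  {"slide":[0,-0.001,-0.03],"rot":[0,0,0],"grip":1},
  {"slide":[0,0,-0.03],"rot":[0,0,0],"grip":1},
  {"slide":[0,0,-0.025],"rot":[0,0,0],"grip":0.6},
  {"slide":[0,0,0],"rot":[0,0,0],"grip":0},
  {"slide":[0,0,0],"rot":[0,0,0],"grip":0},
  {"slide":[0,0,0],"rot":[0,0,0],"grip":0},
  {"slide":[0,0,0],"rot":[0,0,0],"grip":0},
  {"slide":[0,0,0],"rot":[0,0,0],"grip":0},
], newtons=40)

```text
time: 7.05
ee_pos: [0.4904, -0.0746, 0.0959]
eef_rot: [0.664, 0.747, 0.0, 0.0]
ft_force: [0.6, -0.5, 0.1]
width: 0.0348
grip_force: 0.0
```

Request:
arm_command([
  {"slide":[0,0,0],"rot":[0,0,0],"grip":0},
  {"slide":[0,0,0],"rot":[0,0,0],"grip":0},
  {"slide":[0,0,0],"rot":[0,0,0],"grip":0},
  {"slide":[0,0,0],"rot":[0,0,0],"grip":0},
  {"slide":[0,0,0],"rot":[0,0,0],"grip":0},
  {"slide":[0,0,0],"rot":[0,0,0],"grip":0},
  {"slide":[0,0,0],"rot":[0,0,0],"grip":0},
  {"slide":[0,0,0],"rot":[0,0,0],"grip":0},
])

```text
time: 8.05
ee_pos: [0.4901, -0.0745, 0.0955]
eef_rot: [0.664, 0.747, -0.0, -0.0]
ft_force: [-0.8, 0.4, -0.5]
width: 0.0177
grip_force: 39.9
```

Request:
arm_command([
  {"slide":[0,0,0.02],"rot":[0,0,0],"grip":0},
  {"slide":[0,0,0.03],"rot":[0,0,0],"grip":0},
  {"slide":[0,0,0.04],"rot":[0,0,0],"grip":0},
  {"slide":[0,0,0.04],"rot":[0,0,0],"grip":0},
  {"slide":[0,0,0.04],"rot":[0,0,0],"grip":0},
  {"slide":[0.01,-0.015,0],"rot":[0,0,-1],"grip":0},
  {"slide":[0.01,-0.03,0],"rot":[0,0,-2.5],"grip":0},
  {"slide":[0.015,-0.035,0],"rot":[0,0,-2.5],"grip":0},
])

```text
time: 9.05
ee_pos: [0.525, -0.1572, 0.2638]
eef_rot: [0.704, 0.71, -0.001, -0.001]
ft_force: [0.0, -1.3, -1.7]
width: 0.0177
grip_force: 39.9
```

Request:
arm_command([
  {"slide":[0,-0.04,0],"rot":[0,0,0],"grip":0},
  {"slide":[0,-0.045,0],"rot":[0,0,0],"grip":0},
  {"slide":[0,-0.045,0],"rot":[0,0,0],"grip":0},
  {"slide":[0,-0.045,0],"rot":[0,0,0],"grip":0},
  {"slide":[0,-0.04,0],"rot":[0,0,0],"grip":0},
  {"slide":[0,-0.025,0],"rot":[0,0,0],"grip":0},
  {"slide":[0,-0.015,0],"rot":[0,0,0],"grip":0},
  {"slide":[0,0,0],"rot":[0,0,0],"grip":0},
])

```text
time: 10.05
ee_pos: [0.5244, -0.4109, 0.2638]
eef_rot: [0.704, 0.711, -0.0, -0.001]
ft_force: [0.7, 0.8, -2.9]
width: 0.0177
grip_force: 39.9
```

```bash
python3 - <<'E'
from h import *
st()
p=eyes.camera('wrist');save(p,'w5');T=eyes.camera('top');S=eyes.camera('scene')
a=cv2.resize(p['pixels'],(400,300));b=cv2.resize(S['pixels'][130:270,230:417],(400,300),interpolation=cv2.INTER_CUBIC)
save({'pixels':np.hstack([a,b])},'c5')
for X in([.522,-.2085,.125],[.525,-.409,.125],[.5235,-.309,.125]):print(X,proj(p,X)*[400/560,300/420])
E
```

```text
t 10.05 pos [ 0.5244 -0.4109  0.2638] yaw(y) 0.58 z [-0.002   0.0012 -1.    ] F [ 0.7  0.8 -2.9] w 0.0177 gf 39.9
[0.522, -0.2085, 0.125] [200.58799691 -19.62040784]
[0.525, -0.409, 0.125] [201.0881398  139.14832692]
[0.5235, -0.309, 0.125] [200.86112995  67.95546202]
```

View pics/c5.png

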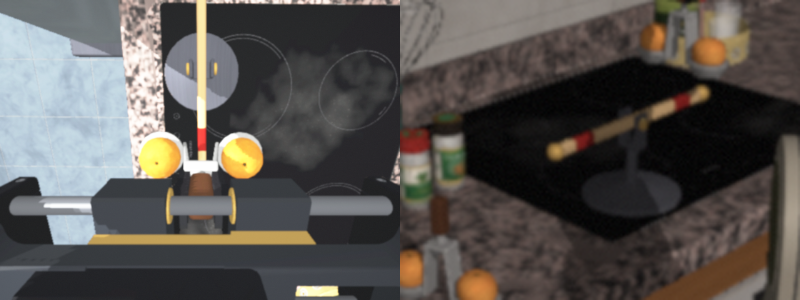

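In the wrist view the bar runs at u≈202, right between the dishes, with the red band under the carrier. I'll lower it now.

Request:
arm_command([
  {"slide":[0.001,0.002,-0.02],"rot":[0,0,0],"grip":0},
  {"slide":[0,0,-0.025],"rot":[0,0,0],"grip":0},
  {"slide":[0,0,-0.025],"rot":[0,0,0],"grip":0},
  {"slide":[0,0,-0.02],"rot":[0,0,0],"grip":0},
  {"slide":[0,0,-0.015],"rot":[0,0,0],"grip":0},
  {"slide":[0,0,-0.01],"rot":[0,0,0],"grip":0},
  {"slide":[0,0,0],"rot":[0,0,0],"grip":0},
  {"slide":[0,0,0],"rot":[0,0,0],"grip":0},
])

```text
time: 11.2
ee_pos: [0.5266, -0.4078, 0.1514]
eef_rot: [0.703, 0.711, 0.0, 0.001]
ft_force: [0.1, 0.1, -1.0]
width: 0.0179
grip_force: 39.9
```

Request:
arm_command([
  {"slide":[0,0,-0.004],"rot":[0,0,0],"grip":0},
  {"slide":[0,0,-0.004],"rot":[0,0,0],"grip":0},
  {"slide":[0,0,-0.003],"rot":[0,0,0],"grip":0},
  {"slide":[0,0,0],"rot":[0,0,0],"grip":0},
  {"slide":[0,0,0],"rot":[0,0,0],"grip":0},
  {"slide":[0,0,0],"rot":[0,0,0],"grip":0},
  {"slide":[0,0,0],"rot":[0,0,0],"grip":0},
  {"slide":[0,0,0],"rot":[0,0,0],"grip":0},
])

```text
time: 12.2
ee_pos: [0.5262, -0.4076, 0.1396]
eef_rot: [0.703, 0.711, 0.0, 0.0]
ft_force: [-1.1, -0.3, -2.3]
width: 0.0181
grip_force: 39.9
```

```bash
python3 - <<'E'
from h import *
st()
p=eyes.camera('wrist');S=eyes.camera('scene')
a=cv2.resize(p['pixels'],(400,300));b=cv2.resize(S['pixels'][130:270,230:417],(400,300),interpolation=cv2.INTER_CUBIC)
save({'pixels':np.hstack([a,b])},'c6')
E
```

```text
t 12.2 pos [ 0.5262 -0.4076  0.1396] yaw(y) 0.71 z [ 0. -0. -1.] F [-1.1 -0.3 -2.3] w 0.0181 gf 39.9
```

View pics/c6.png

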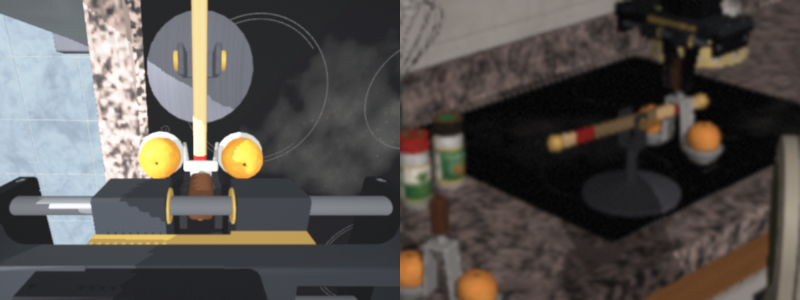

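The carrier sits astride the bar, which has started to tip (scene inset at about (680,105)). I'll lower 4 mm more, then release and rise.

Request:
arm_command([
  {"slide":[0,0,-0.002],"rot":[0,0,0],"grip":0},
  {"slide":[0,0,-0.002],"rot":[0,0,0],"grip":0},
  {"slide":[0,0,0],"rot":[0,0,0],"grip":0},
  {"slide":[0,0,0],"rot":[0,0,0],"grip":0.8},
  {"slide":[0,0,0],"rot":[0,0,0],"grip":0.8},
  {"slide":[0,0,0],"rot":[0,0,0],"grip":0.8},
  {"slide":[0,0,0],"rot":[0,0,0],"grip":0.8},
  {"slide":[0,0,0],"rot":[0,0,0],"grip":0.8},
])

```text
time: 13.3
ee_pos: [0.5262, -0.4075, 0.1355]
eef_rot: [0.703, 0.712, 0.0, 0.0]
ft_force: [0.3, -0.2, 0.3]
width: 0.0594
grip_force: 0.0
```

Request:
arm_command([
  {"slide":[0,0,0.02],"rot":[0,0,0],"grip":1},
  {"slide":[0,0,0.03],"rot":[0,0,0],"grip":1},
  {"slide":[0,0,0.03],"rot":[0,0,0],"grip":1},
  {"slide":[0,0,0.03],"rot":[0,0,0],"grip":1},
  {"slide":[0,0,0],"rot":[0,0,0],"grip":1},
  {"slide":[0,0,0],"rot":[0,0,0],"grip":1},
  {"slide":[0,0,0],"rot":[0,0,0],"grip":1},
  {"slide":[0,0,0],"rot":[0,0,0],"grip":1},
])

```text
time: 14.3
ee_pos: [0.5259, -0.4074, 0.2449]
eef_rot: [0.703, 0.712, -0.0, -0.001]
ft_force: [-0.6, 0.7, -0.4]
width: 0.0871
grip_force: 0.0
```

```bash
python3 - <<'E'
from h import *
st()
p=eyes.camera('wrist');S=eyes.camera('scene')
a=cv2.resize(p['pixels'],(400,300));b=cv2.resize(S['pixels'][130:270,230:417],(400,300),interpolation=cv2.INTER_CUBIC)
save({'pixels':np.hstack([a,b])},'c7')
E
```

```text
t 14.3 pos [ 0.5259 -0.4074  0.2449] yaw(y) 0.71 z [-9.e-04  8.e-04 -1.e+00] F [-0.6  0.7 -0.4] w 0.0871 gf 0.0
```

View pics/c7.png

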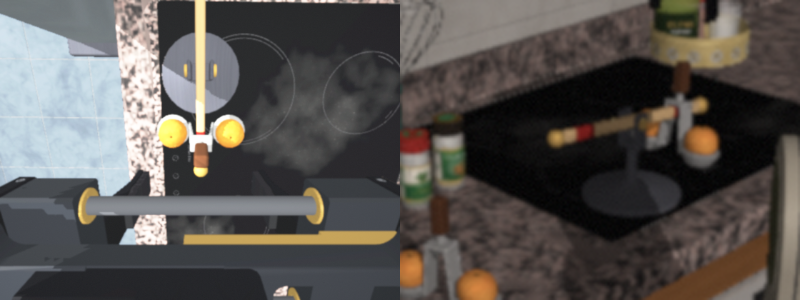

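The first carrier hangs on the right band and is released. Next is the second carrier.

Request:
arm_command([
  {"slide":[0,0.03,0],"rot":[0,0,1],"grip":1},
  {"slide":[-0.005,0.05,0],"rot":[0,0,2],"grip":1},
  {"slide":[-0.005,0.055,0],"rot":[0,0,2],"grip":1},
  {"slide":[-0.005,0.055,0],"rot":[0,0,2],"grip":1},
  {"slide":[-0.005,0.055,0],"rot":[0,0,2],"grip":1},
  {"slide":[-0.005,0.055,0],"rot":[0,0,2],"grip":1},
  {"slide":[-0.005,0.055,0],"rot":[0,0,2],"grip":1},
  {"slide":[-0.005,0.055,0],"rot":[0,0,2],"grip":1},
])

```text
time: 15.4
ee_pos: [0.4908, 0.0042, 0.2457]
eef_rot: [0.603, 0.797, -0.0, 0.0]
ft_force: [1.1, -0.1, 0.5]
width: 0.0873
grip_force: 0.0
```

Request:
arm_command([
  {"slide":[-0.004,0.04,0],"rot":[0,0,1.2],"grip":1},
  {"slide":[0,0.014,-0.02],"rot":[0,0,0],"grip":1},
  {"slide":[0,0,-0.02],"rot":[0,0,0],"grip":1},
  {"slide":[0,0,-0.02],"rot":[0,0,0],"grip":1},
  {"slide":[0,0,0],"rot":[0,0,0],"grip":1},
  {"slide":[0,0,0],"rot":[0,0,0],"grip":1},
  {"slide":[0,0,0],"rot":[0,0,0],"grip":1},
  {"slide":[0,0,0],"rot":[0,0,0],"grip":1},
])

```text
time: 16.4
ee_pos: [0.4875, 0.0565, 0.1861]
eef_rot: [0.595, 0.803, 0.0, 0.0]
ft_force: [0.4, 0.3, -0.6]
width: 0.0867
grip_force: 0.0
```

```bash
python3 - <<'E'
from h import *
st()
p=eyes.camera('wrist');save(p,'w8')
h=cv2.cvtColor(p['pixels'],cv2.COLOR_RGB2HSV).astype(int);H,S,V=h[...,0],h[...,1],h[...,2]
print('pred',proj(p,[.487,.057,.138]))
for lab,m in[('orange',(H>7)&(H<24)&(S>170)&(V>150)),('grip',(H<14)&(S>90)&(V>35)&(V<140))]:
    n,_,s,c=cv2.connectedComponentsWithStats(m.astype(np.uint8))
    for i in range(1,n):
        if s[i][4]>150 : print(lab,s[i],c[i].round(1),at_z(p,*c[i],.033 if lab=='orange' else .138).round(4))
E
```

```text
t 16.4 pos [0.4875 0.0565 0.1861] yaw(y) 16.91 z [ 1.e-03 -1.e-04 -1.e+00] F [ 0.4  0.3 -0.6] w 0.0867 gf 0.0
pred [280.15945256 224.76564424]
orange [303 173  40  40 631] [326.2 197.3] [0.538  0.0667 0.033 ]
orange [220 174  39  40 607] [244.7 197. ] [0.4501 0.0403 0.033 ]
grip [311  28  33  36 584] [326.6  47.9] [0.4803 0.1832 0.138 ]
grip [270 202  21  33 358] [281.7 215.4] [0.4859 0.0647 0.138 ]
```

The second carrier lines up with its estimate: the dish boxes centre on u≈281 and the prediction was 280.

Request:
arm_command([
  {"slide":[0,0,-0.03],"rot":[0,0,0],"grip":1},
  {"slide":[0,0,-0.03],"rot":[0,0,0],"grip":1},
  {"slide":[0,0,-0.03],"rot":[0,0,0],"grip":0.6},
  {"slide":[0,0,0],"rot":[0,0,0],"grip":0},
  {"slide":[0,0,0],"rot":[0,0,0],"grip":0},
  {"slide":[0,0,0],"rot":[0,0,0],"grip":0},
  {"slide":[0,0,0],"rot":[0,0,0],"grip":0},
  {"slide":[0,0,0],"rot":[0,0,0],"grip":0},
], newtons=40)

```text
time: 17.45
ee_pos: [0.4874, 0.0564, 0.096]
eef_rot: [0.595, 0.803, 0.0, 0.0]
ft_force: [0.3, 0.2, -0.2]
width: 0.0352
grip_force: 0.0
```

Request:
arm_command([
  {"slide":[0,0,0],"rot":[0,0,0],"grip":0},
  {"slide":[0,0,0],"rot":[0,0,0],"grip":0},
  {"slide":[0,0,0],"rot":[0,0,0],"grip":0},
  {"slide":[0,0,0],"rot":[0,0,0],"grip":0},
  {"slide":[0,0,0],"rot":[0,0,0],"grip":0},
  {"slide":[0,0,0],"rot":[0,0,0],"grip":0},
  {"slide":[0,0,0],"rot":[0,0,0],"grip":0},
  {"slide":[0,0,0],"rot":[0,0,0],"grip":0},
])

```text
time: 18.45
ee_pos: [0.4871, 0.0564, 0.0955]
eef_rot: [0.595, 0.803, -0.0, -0.0]
ft_force: [-1.4, -0.8, 0.1]
width: 0.0179
grip_force: 40.0
```

Request:
arm_command([
  {"slide":[0,0,0.02],"rot":[0,0,0],"grip":0},
  {"slide":[0,0,0.03],"rot":[0,0,0],"grip":0},
  {"slide":[0,0,0.04],"rot":[0,0,0],"grip":0},
  {"slide":[0,0,0.045],"rot":[0,0,0],"grip":0},
  {"slide":[0,0,0.045],"rot":[0,0,0],"grip":0},
  {"slide":[0.005,-0.02,0],"rot":[0,0,-2],"grip":0},
  {"slide":[0.01,-0.035,0],"rot":[0,0,-4],"grip":0},
  {"slide":[0.01,-0.035,0],"rot":[0,0,-4],"grip":0},
])

```text
time: 19.45
ee_pos: [0.5121, -0.0372, 0.2739]
eef_rot: [0.666, 0.746, -0.001, -0.001]
ft_force: [1.2, -1.4, -3.0]
width: 0.018
grip_force: 40.0
```

Request:
arm_command([
  {"slide":[0.0105,-0.045,0],"rot":[0,0,-4],"grip":0},
  {"slide":[0,-0.045,0],"rot":[0,0,-2],"grip":0},
  {"slide":[0,-0.04,0],"rot":[0,0,0],"grip":0},
  {"slide":[0,-0.03,0],"rot":[0,0,0],"grip":0},
  {"slide":[0,-0.016,0],"rot":[0,0,0],"grip":0},
  {"slide":[0,0,0],"rot":[0,0,0],"grip":0},
  {"slide":[0,0,0],"rot":[0,0,0],"grip":0},
  {"slide":[0,0,0],"rot":[0,0,0],"grip":0},
])

```text
time: 20.45
ee_pos: [0.523, -0.2082, 0.2757]
eef_rot: [0.701, 0.713, 0.0, 0.0]
ft_force: [-0.1, 0.2, -2.6]
width: 0.0179
grip_force: 40.0
```

```bash
python3 - <<'E'
from h import *
st()
p=eyes.camera('wrist');S=eyes.camera('scene')
a=cv2.resize(p['pixels'],(400,300));b=cv2.resize(S['pixels'][130:270,230:417],(400,300),interpolation=cv2.INTER_CUBIC)
save({'pixels':np.hstack([a,b])},'c9')
# numeric: bar columns (wood) ahead of/behind, red blobs, oranges
h=cv2.cvtColor(p['pixels'],cv2.COLOR_RGB2HSV).astype(int);H,S_,V=h[...,0],h[...,1],h[...,2]
for lab,m in[('orange',(H>7)&(H<24)&(S_>170)&(V>150)),('red',((H<5)|(H>174))&(S_>150)&(V>90))]:
    n,_,s,c=cv2.connectedComponentsWithStats(m.astype(np.uint8))
    for i in range(1,n):
        if s[i][4]>60: print(lab,s[i],c[i].round(1))
for X in([.522,-.2085,.137],[.5235,-.309,.125]):print(X,proj(p,X))
m=((H>10)&(H<28)&(S_>60)&(V>120))
for v in (90,130,160,180): 
    u=np.where(m[v])[0]; print(v,u.min() if len(u) else None,u.max() if len(u) else None,len(u))
E
```

```text
t 20.45 pos [ 0.523  -0.2082  0.2757] yaw(y) 1.02 z [ 3.e-04  1.e-04 -1.e+00] F [-0.1  0.2 -2.6] w 0.0179 gf 40.0
orange [458 130  21  12  81] [468.6 134. ]
orange [455 133  35  32 229] [473.1 152.1]
orange [ 196  192   56   56 2427] [223.3 219.2]
orange [ 311  192   58   56 1437] [341.4 225.9]
orange [297 308  15  20 102] [303.5 321.2]
orange [251 311  14  17  98] [257.1 321.9]
red [441  55  43  46 519] [452.9  81.1]
red [275 184  12  30 312] [280.5 198. ]
[0.522, -0.2085, 0.137] [279.6809507  196.61985964]
[0.5235, -0.309, 0.125] [279.48142409 274.4566991 ]
90 441 468 4
130 452 484 21
160 272 484 46
180 275 286 9
```

The red band is centred at u=280.5 and the carrier at about 281, so it's aligned. Lowering.

Request:
arm_command([
  {"slide":[0,-0.001,-0.02],"rot":[0,0,0],"grip":0},
  {"slide":[0,0,-0.025],"rot":[0,0,0],"grip":0},
  {"slide":[0,0,-0.025],"rot":[0,0,0],"grip":0},
  {"slide":[0,0,-0.02],"rot":[0,0,0],"grip":0},
  {"slide":[0,0,-0.015],"rot":[0,0,0],"grip":0},
  {"slide":[0,0,-0.008],"rot":[0,0,0],"grip":0},
  {"slide":[0,0,0],"rot":[0,0,0],"grip":0},
  {"slide":[0,0,0],"rot":[0,0,0],"grip":0},
])

```text
time: 21.55
ee_pos: [0.5231, -0.2106, 0.1634]
eef_rot: [0.701, 0.713, 0.0, 0.001]
ft_force: [0.3, -0.0, -2.0]
width: 0.0177
grip_force: 40.0
```

Request:
arm_command([
  {"slide":[0,0,-0.004],"rot":[0,0,0],"grip":0},
  {"slide":[0,0,-0.004],"rot":[0,0,0],"grip":0},
  {"slide":[0,0,-0.004],"rot":[0,0,0],"grip":0},
  {"slide":[0,0,-0.003],"rot":[0,0,0],"grip":0},
  {"slide":[0,0,-0.001],"rot":[0,0,0],"grip":0},
  {"slide":[0,0,0],"rot":[0,0,0],"grip":0},
  {"slide":[0,0,0],"rot":[0,0,0],"grip":0},
  {"slide":[0,0,0],"rot":[0,0,0],"grip":0},
])

```text
time: 22.55
ee_pos: [0.5227, -0.2105, 0.1467]
eef_rot: [0.701, 0.713, 0.0, 0.0]
ft_force: [0.8, 2.2, -0.1]
width: 0.0182
grip_force: 40.0
```

```bash
python3 - <<'E'
from h import *
st()
S=eyes.camera('scene');save(S,'s10')
E
```

```text
t 22.55 pos [ 0.5227 -0.2105  0.1467] yaw(y) 0.92 z [ 2.e-04 -0.e+00 -1.e+00] F [ 0.8  2.2 -0.1] w 0.0182 gf 40.0
```

Fz is now about 0, so the bar carries the weight. Release and retreat.

Request:
arm_command([
  {"slide":[0,0,0],"rot":[0,0,0],"grip":0.8},
  {"slide":[0,0,0],"rot":[0,0,0],"grip":0.8},
  {"slide":[0,0,0],"rot":[0,0,0],"grip":0.8},
  {"slide":[0,0,0],"rot":[0,0,0],"grip":0.8},
  {"slide":[0,0,0],"rot":[0,0,0],"grip":0.8},
  {"slide":[0,0,0],"rot":[0,0,0],"grip":0.8},
  {"slide":[0,0,0.01],"rot":[0,0,0],"grip":0.8},
  {"slide":[0,0,0.02],"rot":[0,0,0],"grip":0.8},
])

```text
time: 23.6
ee_pos: [0.5223, -0.2104, 0.1769]
eef_rot: [0.701, 0.713, -0.0, -0.001]
ft_force: [0.1, -0.3, 1.0]
width: 0.0695
grip_force: 0.0
```

Request:
arm_command([
  {"slide":[0,0,0.03],"rot":[0,0,0],"grip":0.8},
  {"slide":[0,0,0.04],"rot":[0,0,0],"grip":0.8},
  {"slide":[0,0,0.03],"rot":[0,0,0],"grip":0.8},
  {"slide":[0,0.05,0],"rot":[0,0,0],"grip":0.8},
  {"slide":[0,0.055,0],"rot":[0,0,0],"grip":0.8},
  {"slide":[0,0.055,0],"rot":[0,0,0],"grip":0.8},
  {"slide":[0,0.055,0],"rot":[0,0,0],"grip":0.8},
  {"slide":[0,0.055,0],"rot":[0,0,0],"grip":0.8},
])

```text
time: 24.6
ee_pos: [0.5225, 0.0612, 0.2776]
eef_rot: [0.701, 0.713, 0.0, 0.001]
ft_force: [0.9, -0.2, -0.1]
width: 0.0693
grip_force: 0.0
```

Request:
arm_command([
  {"slide":[0,0,0],"rot":[0,0,0],"grip":0.8},
  {"slide":[0,0,0],"rot":[0,0,0],"grip":0.8},
  {"slide":[0,0,0],"rot":[0,0,0],"grip":0.8},
  {"slide":[0,0,0],"rot":[0,0,0],"grip":0.8},
  {"slide":[0,0,0],"rot":[0,0,0],"grip":0.8},
  {"slide":[0,0,0],"rot":[0,0,0],"grip":0.8},
  {"slide":[0,0,0],"rot":[0,0,0],"grip":0.8},
  {"slide":[0,0,0],"rot":[0,0,0],"grip":0.8},
])

```text
time: 25.6
ee_pos: [0.5227, 0.0595, 0.2766]
eef_rot: [0.701, 0.713, 0.0, 0.0]
ft_force: [-0.4, -0.4, 0.5]
width: 0.0697
grip_force: 0.0
```

```bash
python3 - <<'E'
from h import *
st()
T=eyes.camera('top');S=eyes.camera('scene')
a=cv2.resize(T['pixels'][160:265,300:460],(400,300),interpolation=cv2.INTER_CUBIC);b=cv2.resize(S['pixels'][130:235,270:410],(400,300),interpolation=cv2.INTER_CUBIC)
save({'pixels':np.hstack([a,b])},'c11')
for y in(-.2085,-.409):
  g=[.5235,y,.166]; print(y,'top',(proj(T,np.add(g,[0,0,.023]))-[300,160])*[2.5,300/105],'scene',(proj(S,g)-[270,130])*[400/140,300/105])
for y in(-.1635,-.4535): print('ball',(proj(S,[.5235,y,.117])-[270,130])*[400/140,300/105])
E
```

```text
t 25.6 pos [0.5227 0.0595 0.2766] yaw(y) 0.92 z [ 1.e-04  0.e+00 -1.e+00] F [-0.4 -0.4  0.5] w 0.0697 gf 0.0
-0.2085 top [108.80989974 122.57341912] scene [124.80686648 140.64152094]
-0.409 top [334.67827874 126.30525754] scene [259.39701287  92.22760593]
ball [ 91.60490301 200.17149461]
ball [284.17266729 125.56067836]
```

View pics/c11.png

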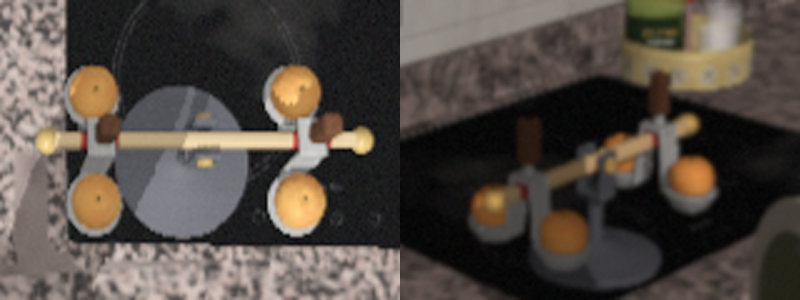

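The left grip top is at (108,126) against a predicted (109,123). The right one is at (327,125) against (335,126), about 7 mm inward and inside tolerance. The bar-end balls match the level prediction within about 3 px, so I'm handing in.

```bash
python3 -c "
from h import *
print(order.close_job())"
```

```text
the job is handed in; nothing more can be done
None
```

I hung one mandarin carrier over each red band, let both go, and handed the job in at about 26 s; in the last pictures the bar looked level, and I kept the arm away from the garlic carrier. The hand-in gave no verdict.

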